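Lay a keyed shaft on the rollers of a run-out gauge

TASK

Get the keyed shaft ready for a run-out check: take it from the wooden rack and lay it gently on the gauge's four rollers, key uppermost, its plain end about a centimetre short of the end stop, without letting it roll round, and let go of it. Then slide it along the rollers until its plain end is right up against the ball of the stop. Leave the short plain shaft in the rack and the things round about as they are.

Things in the scene. Friction and masses are not known exactly. Their poses are not given: they have to be found in the camera images.
- keyed_shaft: ground steel shaft, 0.36 to 0.54 kg, 170 mm long: 24 mm diameter over 142 mm, then a journal of 18 mm diameter, 28 mm long, with a dark key on it. Origin on the axis, practically at the centre of mass, 80 mm from the plain end face and 90 mm from the journal's. y runs along the shaft towards the journal end; z points to the key's side (up at the start)
- plain_end (a point): centre of the flat end face of the shaft's plain (24 mm) end
- key_end (a point): centre of the flat end face of the shaft's journal (18 mm) end; a push on it slides the shaft along the rollers against a few newtons of friction (under 10 N), and it stays where it is left
- key (a point): middle of the key's top, on the journal near its end: a dark steel bar 5 mm wide, 18 mm long along the shaft, standing 4 mm proud
- short_shaft: the other shaft in the rack, plain, 24 mm diameter, 130 mm long, no journal and no key; to be left there. Origin at its middle, y along its axis
- rack: fixed wooden rack, 160 x 108 x 40 mm, origin under its centre. Two places 90 mm apart in its x, one shaft in each, either way about; they lie along its y in notches of two cross rails (each 14 mm thick, 78 mm clear between them, tops 40 mm up), axes 47 mm above the bench; between the rails only a floor 10 mm high
- gauge: fixed run-out gauge, base 84 x 252 x 18 mm, grey with a bright top; shaft axis along its y. Origin on the bench below the shaft axis, midway between two roller carriages, which leave 72 mm clear between them above the base and are 48 mm high. End stop and a parked dial indicator on a column 158 mm high stand at its -y end, 80 to 155 mm from the origin
- gauge_axis (a point): 54.5 mm straight above the gauge's origin, on the axis of a shaft resting in the rollers; the keyed shaft's origin lies here when its plain end touches the stop. Rollers: four, turning freely about the gauge's y, 22 mm diameter, 10 mm wide, at y = -50 and +50 mm and x = -16 and +16 mm from here, centres 38 mm above the bench
- stop_tip (a point): foremost point of the stop's 10 mm steel ball, on the shaft axis, 80 mm in -y from gauge_axis; it looks in +y
- oil_bottle: small brown dropper bottle, loose, 29 mm diameter, 62 mm high, origin under its centre; to be left alone
- tin: flat round tin, loose, 69 mm diameter, 20 mm high, origin under its centre; to be left alone
- cal: digital caliper lying flat, loose, 66 x 270 x 16 mm along its y; to be left alone

How it is judged:
By the outcome, as a careful person would: the job done as asked, in the order asked, and still so for the second after the job is handed in, with the robot touching nothing.
It also fails if it takes over 51 s, if anything falls off the work surface, if the arm or the gripper's body presses on something with over 40 N, if the wrist force passes 120 N, or if a joint passes its speed limit or range.

ROBOT

A 7-joint arm with a two-finger parallel gripper is mounted at the origin on a cart in front of the work surface, level with it; the furniture and walls round the work are solid. World frame = base frame: x ahead of the robot, y to its left, z up, the work surface at z = 0. Lengths are in m, angles in rad, forces in N, time in s.
With the tool pointing down it reaches from about 0.4 to 0.85 m from the base axis. Payload 10.4 kg.
Tool frame: the origin (TCP) lies on the front face of the gripper's body, between the roots of the fingers; the fingertips stand 70 mm ahead of it and the grasp point (between the pads) lies 51 mm ahead of it; z points along the fingers, y is the line along which they close (so a half turn about z gives the same grasp; the last joint's range is limited). The gripper opens to 87 mm and grips with 3 to 60 N. Pads are 19 mm wide; open, the fingers measure 117 mm over their backs; the gripper's body (75 mm by 190 mm) begins 51 mm behind the grasp point.
Start: joints at [1.288, 0.332, -0.065, 1.46, 0.022, 1.35, -0.088], TCP at [0.161, -0.604, 0.292] pointing down, gripper open.
Joint ranges: [-2.6, 2.6], [-0.5, 2.12], [-1.47, 1.34], [0.16, 2.42], [-1.27, 4.41], [0.06, 2.06], [-2.6, 2.6]. Speed limits (rad/s): [2.22, 2.22, 2.79, 2.79, 3.14, 3.14, 3.14].

INTERFACE

Orientations are given as a unit quaternion [x, y, z, w].
In Python, from bench import robot gives the robot as it stands.
- The arm moves only by the shell command python3 jog.py FILE [OPENING] [FORCE], which reads ROWS from the file FILE. ROWS is a JSON object whose key "moves" holds a list of rows, 1 to 20 of them, each of 6 numbers: dx, dy, dz in cm, then a rotation vector rx, ry, rz in rad; each row shifts and turns the commanded pose from where the row before left it, along the tool's axes as they then stand; what a row does not reach is not made up. A row lasts 1/12 s, in which the tool goes at most 0.0417 m and 0.125 rad, less where a joint would pass 70% of its speed; a pose out of reach is approached as far as the arm can. OPENING is the finger opening in m, set as the command begins (- or left out keeps the last). The fingers move at their own pace and stop on an object; FORCE is the grip in N (left out, the last holds). Time passes only in rows, so rows that do not move let the fingers close. It prints the time, the measured TCP pose, the force, the opening and the grip force at its end. Input that does not fit is refused with a message, and nothing moves.
- robot.get_state(): the state, without advancing time (a new reading comes with each control period).
- robot.grab_frame(name): name is "side" or "top"; returns the picture (480x640x3 uint8, red, green, blue); there is no depth.
- robot.camera_model(name): a dict with "camera_matrix" (3x3 intrinsics, pixels), "k1" (the pictures are not rectified: a ray, as slopes to the right and down, at radius r is drawn at 1 + k1 r^2 times it, then the intrinsics apply), "R" (3x3) and "t" (3): a world point X has camera coordinates R X + t. Camera axes: x right, y down, z forward; pixel columns grow to the right and rows downward; lengths in m; the calibration is good to about 2 mm. A picture is of the moment at which its call begins. camera_model takes no time and is no camera call.
- robot.sign_off(): hands the job in; it is judged then, once.
The state is a dict: "clock": time; "joint_positions": joint angles; "qd": joint speeds; "effort": joint torques, N m; "eef_pos": TCP position; "tool_rot": TCP orientation; "force": force on the tool from outside, world axes, zero at the start; "moment": the same for the moment, N m; "gripper_width": finger opening in m; "finger_force": force on a finger pad.
Only numpy, scipy, OpenCV 4.12 (cv2) and the standard library are available. Lean on these libraries where they do the work, as an engineer would, in place of code of your own. Each camera call takes 0.05 s, during which the arm holds its last target. There are 200 camera calls.

## Working session

There is one attempt and no reset: what is moved stays moved. The work goes in short steps, Python scripts to look and compute and a shell command to move; the robot and the scene stay as the last step left them, time stands still between calls to the robot, and variables do not carry over. Pictures are saved under pics/ and viewed, at most 10 in all, crops included, and the job is handed in when it is done.

```bash
ls; mkdir -p pics
python3 - <<'E'
from bench import robot
import cv2
for n in("side","top"):
    cv2.imwrite(f"pics/{n}0.png",robot.grab_frame(n)[:,:,::-1])
    m=robot.camera_model(n);print(n,m)
s=robot.get_state();print(s)
E
```

```text
bench.py
jog.py
pics
side {'camera_matrix': array([[441.30648767,   0.        , 321.97206473],
       [  0.        , 441.30648767, 235.07580051],
       [  0.        ,   0.        ,   1.        ]]), 'k1': -0.0903203827839612, 'R': array([[ 0.95687398, -0.28989936,  0.01872283],
       [-0.18012398, -0.64263282, -0.74470022],
       [ 0.22792002,  0.70921183, -0.66713645]]), 't': array([-0.48485481,  0.20094868,  0.70964003])}
top {'camera_matrix': array([[502.98441179,   0.        , 309.7696843 ],
       [  0.        , 502.98441179, 241.16999669],
       [  0.        ,   0.        ,   1.        ]]), 'k1': -0.04157460856364665, 'R': array([[ 0.0230166 , -0.99946652,  0.02317114],
       [-0.99267447, -0.02559762, -0.1180769 ],
       [ 0.11860703, -0.02028367, -0.99273408]]), 't': array([0.07709957, 0.55333135, 1.06915141])}
{'clock': 0.1, 'joint_positions': array([ 1.28844083,  0.33280442, -0.0646683 ,  1.46084875,  0.0216034 ,
        1.34992523, -0.08849733]), 'qd': array([-0.0017948 , -0.00174675, -0.00013276, -0.00291274, -0.00080924,
        0.00061002,  0.00065036]), 'effort': array([ 1.54310968e-03, -6.24547720e+01,  2.47890054e-02, -3.90717816e+01,
       -6.13168697e-02,  3.65990878e-02,  1.39567514e-04]), 'eef_pos': array([ 0.16044174, -0.60378497,  0.29154013]), 'tool_rot': array([ 9.91578014e-01,  1.29509172e-01, -1.19574644e-04, -6.34067473e-04]), 'force': array([-0.40234913,  0.76978621,  0.29399331]), 'moment': array([-0.0205161 ,  0.01575698, -0.01499583]), 'finger_force': 0.0, 'gripper_width': 0.08726542623283755}
```

View pics/side0.png

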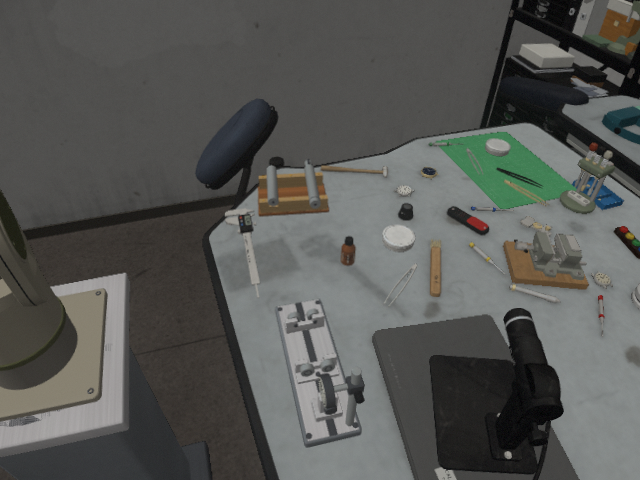

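View pics/top0.png

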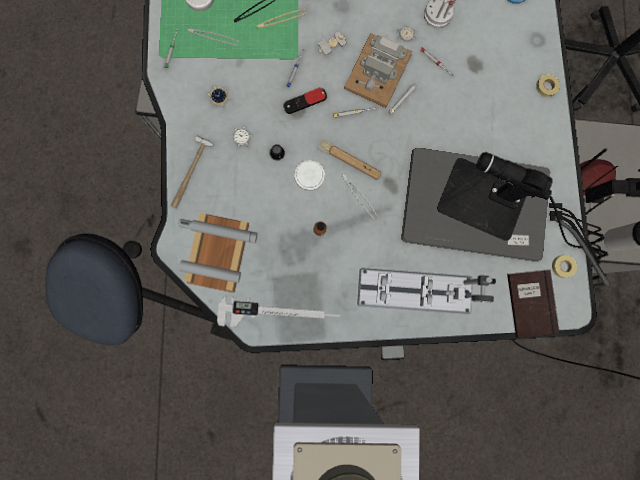

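The top view shows the rack around (218,250) with the longer shaft at (180–256, 218–242). The gauge is around (415,290), its stop and indicator on the right at about (480,290). I'll enlarge both.

Run:
```python
import cv2,numpy as np
t=cv2.imread("pics/top0.png");s=cv2.imread("pics/side0.png")
def c(im,u,v,w,h,k): return cv2.resize(im[v:v+h,u:u+w],(w*k,h*k),interpolation=cv2.INTER_CUBIC)
cv2.imwrite("pics/c1.png",np.vstack([np.hstack([c(t,170,205,100,90,4),c(s,250,150,100,90,4)])]))
a=c(t,350,255,160,65,5);b=c(s,265,285,110,160,3)
cv2.imwrite("pics/c2.png",a);
cv2.imwrite("pics/c3.png",c(s,265,290,110,150,4))
```

```text
(no output)
```

View pics/c1.png

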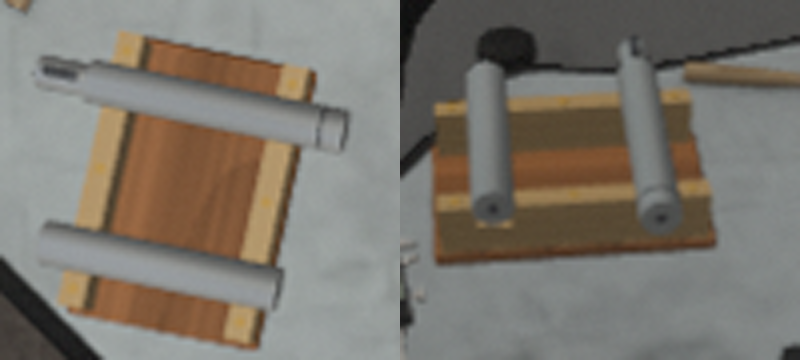

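View pics/c2.png

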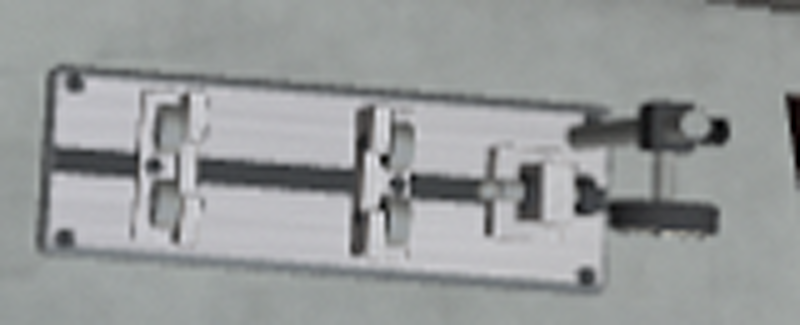

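View pics/c3.png

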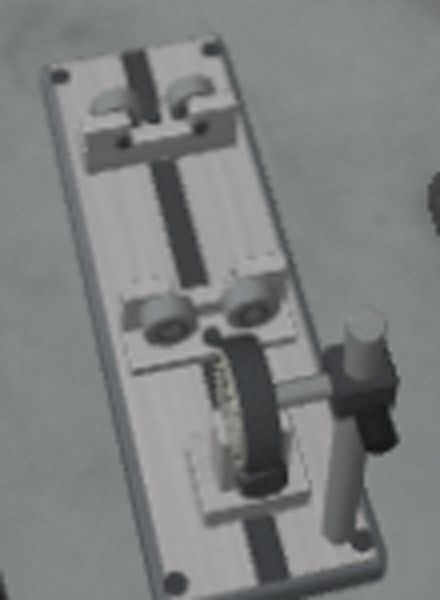

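The top crop shows the keyed shaft: journal and key at about full-image (179,222), plain end at (256,237). The gauge stop lies at the right end, so both point the same way and only a small turn is needed. Next I'll triangulate and fit.

```bash
cat > h.py <<'E'
import numpy as np
from bench import robot
from scipy.optimize import least_squares
from scipy.spatial.transform import Rotation as Rt
def proj(n,X):
    m=robot.camera_model(n);c=np.atleast_2d(X)@m["R"].T+m["t"];p=c[:,:2]/c[:,2:]
    p=p*(1+m["k1"]*(p**2).sum(1,keepdims=True));K=m["camera_matrix"]
    return p*K[0,0]+K[:2,2]
def tri(obs):  # obs: [(cam,u,v)]
    f=lambda X:np.concatenate([proj(n,X)[0]-[u,v] for n,u,v in obs])
    r=least_squares(f,[.5,0,.03]);return r.x,r.fun
def onz(n,u,v,z):
    r=least_squares(lambda q:proj(n,[q[0],q[1],z])[0]-[u,v],[.5,0]);return r.x
def tool(dst,yaw):
    "shift (tool axes now) and turn about tool z to TCP dst, tool-x at yaw, pointing down"
    s=robot.get_state();R=Rt.from_quat(s["tool_rot"])
    T=Rt.from_matrix(np.array([[np.cos(yaw),np.sin(yaw),0],[np.sin(yaw),-np.cos(yaw),0],[0,0,-1]]).T.T)
    d=np.array(dst)-s["eef_pos"]
    return R.inv().apply(d),(R.inv()*T).as_rotvec(),T.inv().apply(d)
E
python3 - <<'E'
from h import *
np.set_printoptions(precision=4,suppress=True)
pe=tri([("top",256.2,237.5),("side",315,204.5)]);ke=tri([("top",178.8,222.5),("side",308,161.3)])
print("plain",pe,"key",ke,np.linalg.norm(pe[0]-ke[0]))
for n,z in(("top",.047),("side",.047)):
    print(n,[onz(n,*p,z) for p in ([(256.2,237.5),(178.8,222.5)] if n=="top" else [(315,204.5),(308,161.3)])])
top=[(360.4,268.6),(358.4,305),(471,276.6),(470,313)]
side=[(320.5,299.5),(276.25,306.25),(360.5,428),(304,440)]
print("corners tri",[tri([("top",*a),("side",*b)])[0] for a,b in zip(top,side)])
# gauge fit: x,y,yaw,y0(+y end), z
def G(q,P): 
    c,s=np.cos(q[2]),np.sin(q[2]);P=np.atleast_2d(P);return np.c_[q[0]+c*P[:,0]-s*P[:,1],q[1]+s*P[:,0]+c*P[:,1],P[:,2]]
def res(q):
    h=q[3];C=[[.042,h,.018],[-.042,h,.018],[.042,h-.252,.018],[-.042,h-.252,.018]]
    ro=[[.016,.05,.048],[-.016,.05,.048],[.016,-.05,.048],[-.016,-.05,.048],[0,-.08,.0545]]
    rt=[(350+170/5,255+125/5),(350+166/5,255+203/5),(350+401/5,255+142/5),(350+398/5,255+217/5),(350+484/5,255+189/5)]
    return np.concatenate([(proj("top",G(q,C))-top).ravel(),(proj("side",G(q,C))-side).ravel(),(proj("top",G(q,ro))-rt).ravel()])
r=least_squares(res,[.36,-.2,0,.097]);print("gauge",r.x);print(r.fun.reshape(-1,2))
E
```

```text
plain (array([0.5537, 0.2068, 0.0462]), array([-0.0974,  0.4075,  0.4161, -0.0493])) key (array([0.5831, 0.3746, 0.0477]), array([ 0.0396, -0.1683, -0.1945,  0.0228])) 0.17038180405606984
top [array([0.5545, 0.2066]), array([0.5828, 0.3749])]
side [array([0.5525, 0.2059]), array([0.5839, 0.3757])]
corners tri [array([ 0.4959, -0.0236,  0.0137]), array([ 0.4154, -0.0197,  0.017 ]), array([ 0.4821, -0.2701,  0.0178]), array([ 0.4006, -0.2655,  0.0212])]
gauge [ 0.4501 -0.1207 -0.0575  0.1025]
[[-0.987  -1.4125]
 [-1.6448  0.3557]
 [ 0.9114 -0.2395]
 [ 0.2258  1.3315]
 [ 0.3189 -2.9285]
 [-1.4502 -1.7769]
 [ 1.6104  1.098 ]
 [ 0.1859  2.4227]
 [ 0.5985  0.3027]
 [ 0.4464 -0.3668]
 [ 0.4765  0.6315]
 [ 0.2804  0.5324]
 [-1.8684 -0.2784]]
```

Careful with the scale: shifts go in cm. That gives: 0.012 m is 1.2, 0.031 m is 3.1.

```bash
echo '{"moves": [[0,0,0,0,0,-0.12],[0,0,0,0,0,-0.12],[0,0,0,0,0,-0.12],[0,0,0,0,0,-0.12],[0,0,0,0,0,-0.12],[0,0,0,0,0,-0.12],[0,0,0,0,0,-0.12],[0,0,0,0,0,-0.12],[0,0,0,0,0,-0.12],[0,0,0,0,0,-0.058]]}' > next.json && python3 jog.py next.json 0.087 && echo '{"moves": [[3.1,1.2,0,0,0,0],[3.1,1.2,0,0,0,0],[3.1,1.2,0,0,0,0],[3.1,1.2,0,0,0,0],[3.1,1.2,0,0,0,0],[3.1,1.2,0,0,0,0],[3.1,1.2,0,0,0,0],[3.1,1.2,0,0,0,0],[3.1,1.2,0,0,0,0],[3.1,1.2,0,0,0,0],[3.1,1.2,0,0,0,0],[3.1,1.2,0,0,0,0],[3.1,1.2,0,0,0,0],[3.1,1.2,0,0,0,0]]}' > next.json && python3 jog.py next.json
python3 -c "
from h import *
print(tool([.5675,.2857,.2],1.398),robot.get_state()['joint_positions'])"
```

```text
clock: 0.93
eef_pos: [0.1605, -0.6039, 0.2918]
tool_rot: [0.763, 0.646, 0.0, -0.0]
force: [-0.4, 0.2, 0.9]
gripper_width: 0.087
finger_force: 0.0
clock: 2.1
eef_pos: [0.4011, -0.2039, 0.2922]
tool_rot: [0.766, 0.643, -0.0, 0.0]
force: [0.3, -0.8, 1.0]
gripper_width: 0.0867
finger_force: 0.0
(array([0.51093235, 0.0795487 , 0.09194629]), array([-0.0001335 ,  0.00039363, -0.00034705]), array([0.51086848, 0.07971372, 0.09215803])) [ 1.00014834 -0.02915941 -0.61144399  1.86886754 -0.01695743  1.29668719
  0.22035219]
```

```bash
echo '{"moves": [[3.65,0.57,0,0,0,0],[3.65,0.57,0,0,0,0],[3.65,0.57,0,0,0,0],[3.65,0.57,0,0,0,0],[3.65,0.57,0,0,0,0],[3.65,0.57,0,0,0,0],[3.65,0.57,0,0,0,0],[3.65,0.57,0,0,0,0],[3.65,0.57,0,0,0,0],[3.65,0.57,0,0,0,0],[3.65,0.57,0,0,0,0],[3.65,0.57,0,0,0,0],[3.65,0.57,0,0,0,0],[3.65,0.57,2,0,0,0],[0,0,3.5,0,0,0],[0,0,3.5,0,0,0],[0,0,0,0,0,0]]}' > next.json && python3 jog.py next.json
python3 - <<'E'
from h import *
import cv2
print(tool([.5675,.2857,.098],1.398),robot.get_state()['joint_positions'])
t=robot.grab_frame("top")[:,:,::-1];s=robot.grab_frame("side")[:,:,::-1]
c=lambda i,u,v:cv2.resize(i[v:v+150,u:u+100],(400,600),interpolation=cv2.INTER_CUBIC)
cv2.imwrite("pics/p1.png",np.hstack([c(t,170,150),c(s,250,90)]))
E
```

```text
clock: 3.52
eef_pos: [0.5647, 0.2826, 0.195]
tool_rot: [0.765, 0.644, -0.005, -0.001]
force: [-0.7, -1.7, -1.5]
gripper_width: 0.0866
finger_force: 0.0
(array([0.00409907, 0.00305453, 0.09699161]), array([-0.00835796,  0.00617112,  0.00140094]), array([0.00350408, 0.00223835, 0.09703719])) [ 0.10998596  0.58071135 -0.89330661  1.51646205  0.46028813  1.27787197
 -1.01300345]
```

View pics/p1.png

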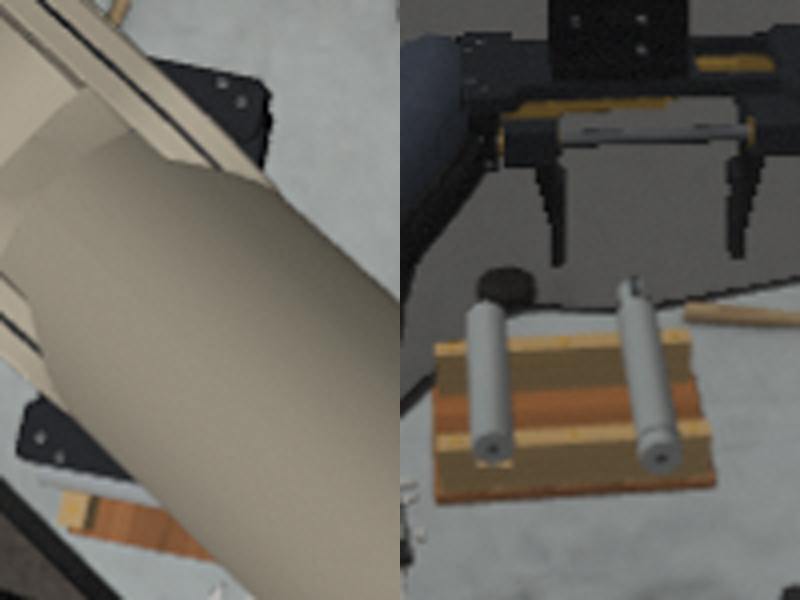

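The side view shows the fingers straddling the keyed shaft, with both tips at about row 155, while the arm hides the top view. Next I descend and correct the small tilt.

Scaled: 0.02 m is 2, 0.012 m is 1.2.

```bash
echo '{"moves": [[0.41,0.3,0.5,-0.0084,0.0062,0.0014],[0,0,2,0,0,0],[0,0,2,0,0,0],[0,0,2,0,0,0],[0,0,2,0,0,0],[0,0,1.2,0,0,0],[0,0,0,0,0,0]]}' > next.json && python3 jog.py next.json
python3 - <<'E'
from h import *
print(tool([.5675,.2857,.098],1.398))
print("tips px",proj("side",[[.5675,.2857,.0475]]))
E
```

```text
clock: 4.2
eef_pos: [0.5719, 0.2872, 0.1046]
tool_rot: [0.766, 0.642, 0.005, 0.001]
force: [-0.2, 0.5, -0.0]
gripper_width: 0.0869
finger_force: 0.0
(array([-0.00227563, -0.00410729,  0.00653188]), array([ 0.00790749, -0.00535795, -0.00248239]), array([-0.00223038, -0.00406106,  0.00657625]))
tips px [[311.60177202 182.60184966]]
```

Scaled: 0.0065 m is 0.65, -0.004 m is -0.4.

```bash
echo '{"moves": [[-0.22,-0.4,0.65,0.008,-0.0055,-0.0015],[0,0,0,0,0,0],[0,0,0,0,0,0],[0,0,0,0,0,0],[0,0,0,0,0,0]]}' > next.json && python3 jog.py next.json
python3 - <<'E'
from h import *
print(tool([.5675,.2857,.098],1.398))
E
```

```text
clock: 4.62
eef_pos: [0.5679, 0.2866, 0.0997]
tool_rot: [0.766, 0.643, 0.001, 0.0]
force: [-0.6, 0.5, -1.4]
gripper_width: 0.0871
finger_force: 0.0
(array([-0.00096481, -0.0002655 ,  0.00172631]), array([ 0.0015898 , -0.00130241, -0.00020182]), array([-0.0009625 , -0.00026294,  0.00172798]))
```

```bash
echo '{"moves": [[-0.08,-0.02,0.17,0.0012,-0.001,0],[0,0,0,0,0,0]]}' > next.json && python3 jog.py next.json && echo '{"moves": [[0,0,0,0,0,0],[0,0,0,0,0,0],[0,0,0,0,0,0],[0,0,0,0,0,0],[0,0,0,0,0,0],[0,0,0,0,0,0],[0,0,0,0,0,0],[0,0,0,0,0,0]]}' > next.json && python3 jog.py next.json 0.0 35
python3 -c "
from h import *
print(tool([.5675,.2857,.098],1.398))"
```

```text
clock: 4.78
eef_pos: [0.5672, 0.2855, 0.0971]
tool_rot: [0.766, 0.643, -0.0, -0.0]
force: [-0.6, -0.6, 0.0]
gripper_width: 0.087
finger_force: 0.0
clock: 5.45
eef_pos: [0.5671, 0.2857, 0.0971]
tool_rot: [0.766, 0.643, -0.0, -0.0]
force: [-0.0, 0.6, 0.3]
gripper_width: 0.042
finger_force: 0.0
(array([ 0.00010846,  0.00033976, -0.00087028]), array([-8.15080176e-04,  4.34770224e-04, -6.27588174e-05]), array([ 0.00010882,  0.00034048, -0.00086995]))
```

Scaled: -0.03 m is -3, -0.015 m is -1.5.

```bash
echo '{"moves": [[0,0,0,0,0,0],[0,0,0,0,0,0],[0,0,0,0,0,0],[0,0,0,0,0,0],[0,0,0,0,0,0],[0,0,0,0,0,0]]}' > next.json && python3 jog.py next.json && echo '{"moves": [[0,0,-0.5,0,0,0],[0,0,-1.5,0,0,0],[0,0,-3,0,0,0],[0,0,-3,0,0,0],[0,0,-3,0,0,0],[0,0,-3,0,0,0],[0,0,0,0,0,0],[0,0,0,0,0,0],[0,0,0,0,0,0],[0,0,0,0,0,0]]}' > next.json && python3 jog.py next.json
python3 -c "
from h import *
print(tool([.4507,-.111,.0545+.051+.08],1.513),robot.get_state()['moment'])"
```

```text
clock: 5.95
eef_pos: [0.5667, 0.2858, 0.097]
tool_rot: [0.765, 0.644, -0.001, -0.0]
force: [-3.1, -0.2, -0.0]
gripper_width: 0.023
finger_force: 35.0
clock: 6.78
eef_pos: [0.5669, 0.285, 0.2358]
tool_rot: [0.766, 0.643, -0.001, -0.0]
force: [-0.1, 0.0, -4.6]
gripper_width: 0.0227
finger_force: 35.0
(array([-0.41003941, -0.04616505,  0.05121182]), array([-0.00241477,  0.00178407, -0.11525513]), array([-0.40209331, -0.09314092,  0.05031818])) [-0.01828902 -0.09110359 -0.04581996]
```

```bash
echo '{"moves": [[0,0,0,0,0,-0.05],[0,0,0,0,0,-0.065],[-1.5,-0.35,0,0,0,0],[-3,-0.7,0,0,0,0],[-3,-0.7,0,0,0,0],[-3,-0.7,0,0,0,0],[-3,-0.7,0,0,0,0],[-3,-0.7,0,0,0,0],[-3,-0.7,0,0,0,0],[-3,-0.7,0,0,0,0],[-3,-0.7,0,0,0,0],[-3,-0.7,0,0,0,0],[-3,-0.7,0,0,0,0],[-3,-0.7,0,0,0,0],[-3,-0.7,0,0,0,0],[-2.5,-0.55,2,0,0,0],[0,0,2,0,0,0],[0,0,1,0,0,0],[0,0,0,0,0,0],[0,0,0,0,0,0]]}' > next.json && python3 jog.py next.json
echo '{"moves": [[0,0,0,0,0,0],[0,0,0,0,0,0],[0,0,0,0,0,0]]}' > next.json && python3 jog.py next.json
python3 - <<'E'
from h import *
import cv2
print(tool([.4507,-.111,.0545+.051+.03],1.513),robot.get_state()['joint_positions'])
t=robot.grab_frame("top")[:,:,::-1];s=robot.grab_frame("side")[:,:,::-1]
cv2.imwrite("pics/t2.png",t);cv2.imwrite("pics/s2.png",s)
c=lambda i,u,v:cv2.resize(i[v:v+180,u:u+120],(400,600),interpolation=cv2.INTER_CUBIC)
cv2.imwrite("pics/p2.png",np.hstack([cv2.resize(t[220:340,345:505],(400,300)).repeat(2,0)[:600],c(s,260,250)]))
E
```

```text
clock: 8.45
eef_pos: [0.4512, -0.107, 0.1871]
tool_rot: [0.727, 0.687, -0.0, -0.001]
force: [0.4, 0.3, -3.6]
gripper_width: 0.0226
finger_force: 35.0
clock: 8.7
eef_pos: [0.4518, -0.1078, 0.1881]
tool_rot: [0.727, 0.687, -0.0, 0.0]
force: [-0.3, -0.0, -3.7]
gripper_width: 0.023
finger_force: 35.0
(array([-0.00319581, -0.00097964,  0.05259866]), array([0.00039811, 0.00066471, 0.00091805]), array([-0.00323166, -0.00095575,  0.05259691])) [ 0.99491907  0.15893101 -0.90588665  1.9601797   0.14192936  1.08659002
 -0.02804352]
```

View pics/p2.png

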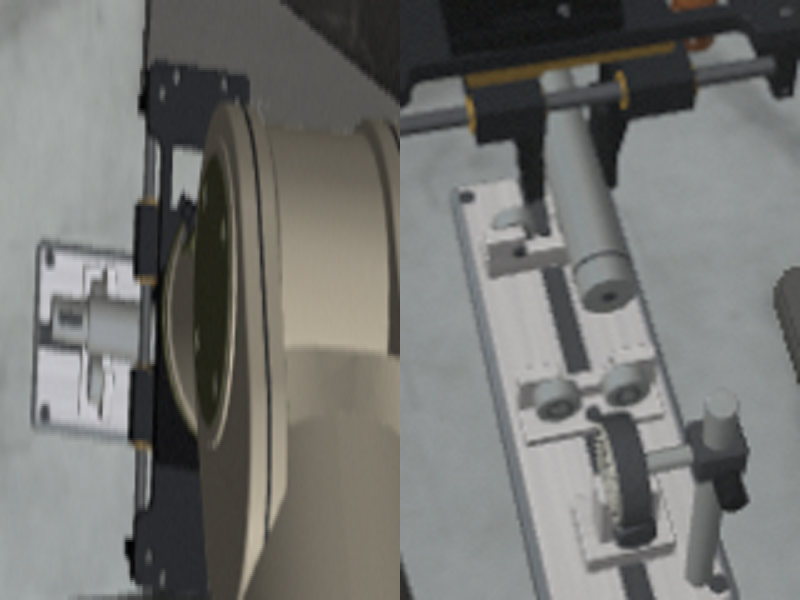

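The side view shows the shaft held key-up above the gauge. The plain-end centre is at about full-image (322,338) and the front roller faces at (307.4,370) and (327.5,364). I'll check these against the model.

Run:
```python
from h import *
np.set_printoptions(precision=4,suppress=True)
s=robot.get_state();p=s["eef_pos"]-[0,0,.051];d=Rt.from_quat(s["tool_rot"]).apply([1,0,0]);print(p,d)
print("plain pred",proj("side",p-.08*d),"obs",(322.4,338.5), "key top", proj("top",p+.09*d))
print("plain obs at z",onz("side",322.4,338.5,p[2]),(p-.08*d))
q=[.4501,-.1207,-.0575]
c,s_=np.cos(q[2]),np.sin(q[2])
G=lambda x,y,z:[q[0]+c*x-s_*y,q[1]+s_*x+c*y,z]
print("rollers pred",proj("side",[G(-.016,-.055,.038),G(.016,-.055,.038)]))
obs=[(307.4,370),(327.5,364)]
print([onz("side",*o,.038) for o in obs],G(-.016,-.055,.038),G(.016,-.055,.038))
```

```text
[ 0.4516 -0.1081  0.1369] [ 0.0574  0.9984 -0.0007]
plain pred [[321.9183 339.2463]] obs (322.4, 338.5) key top [[365.2127 284.0176]]
plain obs at z [ 0.448  -0.1869] [ 0.447  -0.1879  0.1369]
rollers pred [[307.9479 372.7099]
 [328.5441 368.5461]]
[array([ 0.4314, -0.17  ]), array([ 0.4638, -0.1685])] [np.float64(0.4309656850944856), np.float64(-0.1746896100476435), 0.038] [np.float64(0.4629127996679315), np.float64(-0.17652859629857673), 0.038]
```

Run:
```python
from h import *
import cv2
t=cv2.imread("pics/top0.png");s=cv2.imread("pics/side0.png")
def G(y0,P):
    P=np.atleast_2d(P);a=-.0575;c,q=np.cos(a),np.sin(a)
    return np.c_[.4505+c*P[:,0]-q*P[:,1],y0+q*P[:,0]+c*P[:,1],P[:,2]]
th=np.linspace(0,2*np.pi,40)
out=[]
for n,im,(u,v,w,h),k in(("top",t,(355,262,100,50),8),("side",s,(270,310,100,60),5)):
    I=cv2.resize(im[v:v+h,u:u+w],None,fx=k,fy=k,interpolation=cv2.INTER_CUBIC)
    for y0,col in((-.1207,(0,0,255)),(-.115,(0,200,0))):
        for sx in(-.016,.016):
            for yf in((-.055,-.045,.045,.055) if n=="top" else (-.055,)):
                C=G(y0,np.c_[sx+.011*np.cos(th),0*th+yf,.038+.011*np.sin(th)])
                cv2.polylines(I,[np.int32((proj(n,C)-[u,v]+.5)*k)],True,col,1)
        if n=="top":
            C=G(y0,np.c_[.005*np.cos(th),-.085+.005*np.sin(th),0*th+.0545])
            cv2.polylines(I,[np.int32((proj(n,C)-[u,v]+.5)*k)],True,col,1)
    out.append(I)
W=max(i.shape[1] for i in out)
out=[cv2.copyMakeBorder(i,0,0,0,W-i.shape[1],cv2.BORDER_CONSTANT) for i in out]
o=np.vstack(out);print(o.shape);cv2.imwrite("pics/ov.png",o[:600])
```

```text
(700, 800, 3)
```

View pics/ov.png

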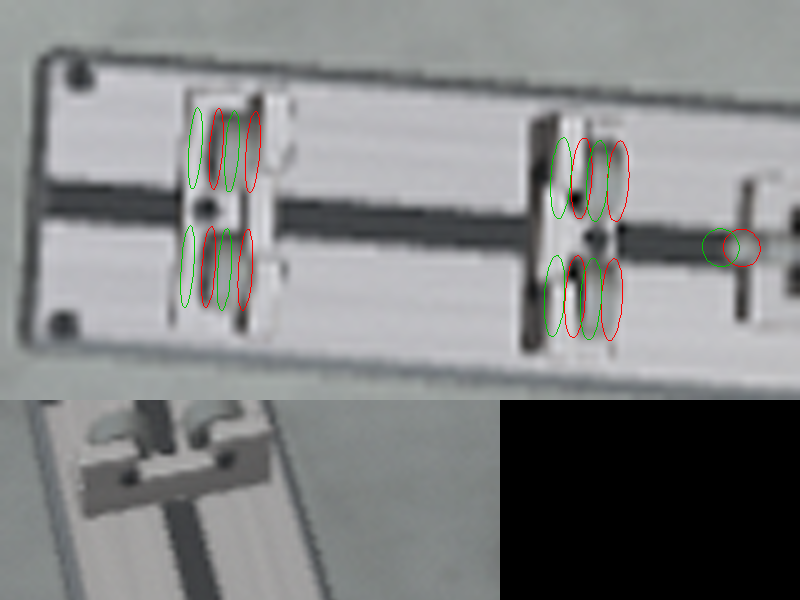

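Red fits the roller discs and stop ball in the top view, so the gauge centre is at y≈-0.12. I lower to just above the rollers, then go in fine steps watching the force.

Scaled: -0.001 m is -0.1, -0.0006 m is -0.06.

```bash
echo '{"moves": [[-0.1,-0.06,0.5,0,0,0],[0,0,1.5,0,0,0],[0,0,1.5,0,0,0],[0,0,1.5,0,0,0],[0,0,1.5,0,0,0],[0,0,1,0,0,0],[0,0,0.2,0,0,0],[0,0,0,0,0,0],[0,0,0,0,0,0],[0,0,0,0,0,0],[0,0,0,0,0,0]]}' > next.json && python3 jog.py next.json; for i in 1; do echo '{"moves": [[0,0,0.1,0,0,0],[0,0,0,0,0,0],[0,0,0,0,0,0]]}' > next.json && python3 jog.py next.json; done
python3 -c "
from h import *
print(tool([.451,-.109,.1045],1.513),robot.get_state()['moment'])"
```

```text
clock: 9.72
eef_pos: [0.451, -0.1094, 0.1111]
tool_rot: [0.727, 0.686, -0.0, 0.0]
force: [0.1, -0.1, -3.9]
gripper_width: 0.0234
finger_force: 35.0
clock: 9.97
eef_pos: [0.4506, -0.1093, 0.1095]
tool_rot: [0.727, 0.686, -0.0, -0.0]
force: [0.7, 0.5, -5.3]
gripper_width: 0.0228
finger_force: 35.0
(array([0.00034439, 0.00040334, 0.00496822]), array([-0.00057736,  0.00049397, -0.00015862]), array([0.00034187, 0.00040052, 0.00496862])) [ 0.00927565 -0.07360681  0.01471677]
```

Scaled: 0.001 m is 0.1, 0.0005 m is 0.05.

```bash
echo '{"moves": [[0,0.03,0.1,0,0,0],[0,0,0.1,0,0,0],[0,0,0.05,0,0,0],[0,0,0,0,0,0],[0,0,0,0,0,0],[0,0,0,0,0,0]]}' > next.json && python3 jog.py next.json; echo '{"moves": [[0,0,0.07,0,0,0],[0,0,0,0,0,0],[0,0,0,0,0,0]]}' > next.json && python3 jog.py next.json;echo '{"moves": [[0,0,0.07,0,0,0],[0,0,0,0,0,0],[0,0,0,0,0,0]]}' > next.json && python3 jog.py next.json
python3 -c "
from h import *
print(robot.get_state())"
```

```text
clock: 10.47
eef_pos: [0.4509, -0.1093, 0.1068]
tool_rot: [0.727, 0.686, -0.0, -0.0]
force: [0.2, -0.0, -4.1]
gripper_width: 0.023
finger_force: 35.0
clock: 10.72
eef_pos: [0.4508, -0.1093, 0.1061]
tool_rot: [0.727, 0.686, -0.0, -0.0]
force: [-0.6, -0.1, -3.9]
gripper_width: 0.023
finger_force: 35.0
clock: 10.97
eef_pos: [0.4504, -0.1093, 0.1053]
tool_rot: [0.727, 0.686, -0.001, -0.001]
force: [-4.7, -0.1, 0.7]
gripper_width: 0.023
finger_force: 35.0
{'clock': 10.9667, 'joint_positions': array([ 0.92545654,  0.29991545, -0.85930589,  2.03468419,  0.28370319,
        0.92932733, -0.14228752]), 'qd': array([-4.36297187e-04,  1.85214486e-03, -4.73639200e-04, -6.67886047e-05,
       -1.17207728e-03, -9.55285502e-04,  1.09671823e-03]), 'effort': array([-4.16174624e-01, -4.03847480e+01, -7.98129380e+00, -3.34500182e+01,
        1.29469642e-01, -1.50735006e+00, -2.16641219e-02]), 'eef_pos': array([ 0.45036417, -0.1092625 ,  0.10533626]), 'tool_rot': array([ 7.27283130e-01,  6.86336822e-01, -8.41038129e-04, -5.54940492e-04]), 'force': array([-4.68997592, -0.13868078,  0.72730557]), 'moment': array([0.04765982, 0.94202789, 0.00308588]), 'finger_force': 34.99521469697356, 'gripper_width': 0.02303139931360242}
```

Contact is on the +x roller only (Fx -4.7 N), so I shift about 0.7 mm towards -x and settle further.

```bash
echo '{"moves": [[0,-0.08,0,0,0,0],[0,0,0,0,0,0],[0,0,0,0,0,0],[0,0,0,0,0,0]]}' > next.json && python3 jog.py next.json; echo '{"moves": [[0,0,0.05,0,0,0],[0,0,0,0,0,0],[0,0,0,0,0,0]]}' > next.json && python3 jog.py next.json
python3 -c "
from h import *
print(robot.get_state()['moment'])"
```

```text
clock: 11.3
eef_pos: [0.4502, -0.1093, 0.1055]
tool_rot: [0.727, 0.686, -0.0, -0.0]
force: [-0.7, 0.1, -4.7]
gripper_width: 0.0232
finger_force: 35.0
clock: 11.55
eef_pos: [0.4498, -0.1092, 0.1049]
tool_rot: [0.727, 0.686, -0.001, -0.0]
force: [-4.6, -1.1, -0.6]
gripper_width: 0.0233
finger_force: 35.0
[0.01710386 0.70930437 0.04210263]
```

```bash
echo '{"moves": [[0,-0.08,0,0,0,0],[0,0,0,0,0,0],[0,0,0,0,0,0],[0,0,0,0,0,0]]}' > next.json && python3 jog.py next.json; echo '{"moves": [[0,0,0.06,0,0,0],[0,0,0,0,0,0],[0,0,0,0,0,0]]}' > next.json && python3 jog.py next.json
python3 -c "
from h import *
print(robot.get_state()['moment'])"
```

```text
clock: 11.88
eef_pos: [0.4494, -0.1092, 0.1049]
tool_rot: [0.727, 0.686, -0.0, -0.0]
force: [-0.4, -0.7, -3.7]
gripper_width: 0.0232
finger_force: 35.0
clock: 12.13
eef_pos: [0.4494, -0.1092, 0.1045]
tool_rot: [0.727, 0.686, -0.0, -0.0]
force: [-1.3, -0.8, 1.4]
gripper_width: 0.023
finger_force: 35.0
[-0.03475549  0.28424151  0.12719967]
```

```bash
echo '{"moves": [[0,-0.02,0,0,0,0],[0,0,0,0,0,0],[0,0,0,0,0,0]]}' > next.json && python3 jog.py next.json 0.0 5; echo '{"moves": [[0,0,0,0,0,0],[0,0,0,0,0,0],[0,0,0,0,0,0]]}' > next.json && python3 jog.py next.json 0.027;  echo '{"moves": [[0,0,0,0,0,0],[0,0,0,0,0,0],[0,0,0,0,0,0],[0,0,0,0,0,0],[0,0,0,0,0,0],[0,0,0,0,0,0]]}' > next.json && python3 jog.py next.json 0.06
echo '{"moves": [[0,0,-1,0,0,0],[0,0,-4,0,0,0],[0,0,-4,0,0,0],[0,0,-4,0,0,0],[0,0,0,0,0,0],[0,0,0,0,0,0]]}' > next.json && python3 jog.py next.json
python3 - <<'E'
from h import *
import cv2
t=robot.grab_frame("top")[:,:,::-1];s=robot.grab_frame("side")[:,:,::-1]
cv2.imwrite("pics/t3.png",t);cv2.imwrite("pics/s3.png",s)
cv2.imwrite("pics/p3.png",np.hstack([cv2.resize(t[240:340,345:478],(400,300),interpolation=2),cv2.resize(s[290:440,250:400],(300,300),interpolation=2)]).repeat(1,0))
E
```

```text
clock: 12.38
eef_pos: [0.4493, -0.1091, 0.1045]
tool_rot: [0.727, 0.686, -0.0, -0.0]
force: [-0.9, 0.4, 0.3]
gripper_width: 0.0238
finger_force: 5.0
clock: 12.63
eef_pos: [0.4492, -0.1092, 0.1044]
tool_rot: [0.727, 0.686, -0.0, -0.0]
force: [-0.3, -0.2, -0.5]
gripper_width: 0.0269
finger_force: 0.0
clock: 13.13
eef_pos: [0.449, -0.1092, 0.1043]
tool_rot: [0.727, 0.686, -0.0, -0.0]
force: [-0.1, 0.3, -0.7]
gripper_width: 0.0567
finger_force: 0.0
clock: 13.63
eef_pos: [0.4502, -0.1093, 0.237]
tool_rot: [0.727, 0.686, 0.0, 0.002]
force: [0.0, -0.9, -0.1]
gripper_width: 0.0601
finger_force: 0.0
```

View pics/p3.png

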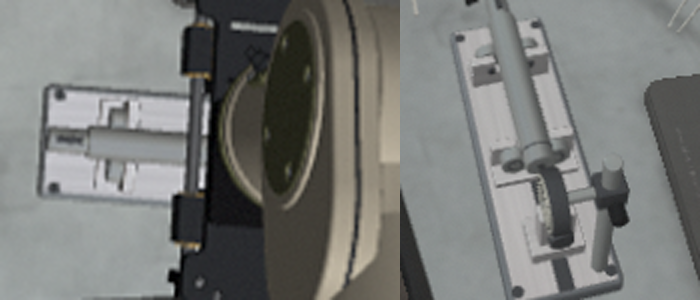

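The shaft lies in the rollers with the key up: it shows at about (70,140) in the left panel, pointing straight up. Next I move beyond the journal end and close the fingers.

Scaled: 0.03 m is 3.

```bash
echo '{"moves": [[3,0,0,0,0,0],[3,0,0,0,0,0],[3,0,0,0,0,0],[3,0,0,0,0,0],[0,0,0,0,0,0],[0,0,0,0,0,0],[0,0,0,0,0,0],[0,0,0,0,0,0],[0,0,0,0,0,0]]}' > next.json && python3 jog.py next.json 0.0 10
python3 - <<'E'
from h import *
print(tool([.4559,.0106,.112],1.513),proj("top",[[.4542,-.0192,.0545]]))
E
```

```text
clock: 14.48
eef_pos: [0.4559, 0.0096, 0.2339]
tool_rot: [0.728, 0.686, -0.001, -0.001]
force: [0.4, -0.4, -0.2]
gripper_width: 0.0084
finger_force: 0.0
(array([0.00104004, 0.00013408, 0.12191154]), array([-0.00162382,  0.00014258, -0.00189168]), array([ 1.02258926e-03, -6.19290159e-05,  1.21911747e-01])) [[360.53525549 286.53432842]]
```

Scaled: 0.03 m is 3, 0.022 m is 2.2.

```bash
echo '{"moves": [[0,0,3,0,0,0],[0,0,3,0,0,0],[0,0,3,0,0,0],[0,0,2.2,0,0,0],[0,0,1,0,0,0],[0,0,0,0,0,0],[0,0,0,0,0,0],[0,0,0,0,0,0]]}' > next.json && python3 jog.py next.json
echo '{"moves": [[-0.6,0,0,0,0,0],[-0.6,0,0,0,0,0],[-0.3,0,0,0,0,0],[0,0,0,0,0,0],[0,0,0,0,0,0]]}' > next.json && python3 jog.py next.json
echo '{"moves": [[-0.2,0,0,0,0,0],[-0.2,0,0,0,0,0],[0,0,0,0,0,0],[0,0,0,0,0,0]]}' > next.json && python3 jog.py next.json
```

```text
clock: 15.15
eef_pos: [0.4569, 0.0105, 0.1136]
tool_rot: [0.727, 0.686, 0.0, 0.001]
force: [-0.3, 0.1, 0.6]
gripper_width: 0.0003
finger_force: 0.0
clock: 15.57
eef_pos: [0.4552, -0.0048, 0.1125]
tool_rot: [0.728, 0.686, -0.0, 0.0]
force: [0.1, 0.8, 1.4]
gripper_width: 0.0003
finger_force: 0.0
clock: 15.9
eef_pos: [0.4549, -0.0083, 0.1123]
tool_rot: [0.727, 0.686, -0.0, -0.0]
force: [0.1, 0.5, -0.1]
gripper_width: 0.0004
finger_force: 0.0
```

```bash
for i in 1; do echo '{"moves": [[-0.1,0,0,0,0,0],[-0.1,0,0,0,0,0],[-0.1,0,0,0,0,0],[-0.1,0,0,0,0,0]]}' > next.json && python3 jog.py next.json; echo '{"moves": [[-0.1,0,0,0,0,0],[-0.1,0,0,0,0,0],[0,0,0,0,0,0]]}' > next.json && python3 jog.py next.json; echo '{"moves": [[-0.1,0,0,0,0,0],[-0.1,0,0,0,0,0],[0,0,0,0,0,0]]}' > next.json && python3 jog.py next.json; done
```

```text
clock: 16.23
eef_pos: [0.4547, -0.0119, 0.1123]
tool_rot: [0.727, 0.687, -0.0, -0.0]
force: [0.8, 3.9, 0.2]
gripper_width: 0.0006
finger_force: 2.3
clock: 16.48
eef_pos: [0.4546, -0.0145, 0.1123]
tool_rot: [0.727, 0.686, -0.0, -0.0]
force: [1.1, 5.1, 1.3]
gripper_width: 0.0006
finger_force: 2.0
clock: 16.73
eef_pos: [0.4544, -0.0165, 0.1123]
tool_rot: [0.727, 0.686, -0.0, -0.0]
force: [0.6, 2.7, 0.7]
gripper_width: 0.0006
finger_force: 2.0
```

Sliding with about 3–5 N. I continue in 1 mm rows until the stop shows.

Scaled: -0.001 m is -0.1.

```bash
echo '{"moves": [[-0.1,0,0,0,0,0],[0,0,0,0,0,0]]}' > next.json && python3 jog.py next.json; echo '{"moves": [[-0.1,0,0,0,0,0],[0,0,0,0,0,0]]}' > next.json && python3 jog.py next.json; echo '{"moves": [[-0.1,0,0,0,0,0],[0,0,0,0,0,0]]}' > next.json && python3 jog.py next.json
```

```text
clock: 16.9
eef_pos: [0.4544, -0.0175, 0.1123]
tool_rot: [0.727, 0.686, -0.0, -0.0]
force: [1.1, 4.0, 0.8]
gripper_width: 0.0003
finger_force: 2.0
clock: 17.07
eef_pos: [0.4543, -0.0185, 0.1123]
tool_rot: [0.727, 0.686, -0.0, -0.0]
force: [-0.1, 3.1, 0.3]
gripper_width: 0.0004
finger_force: 2.1
clock: 17.23
eef_pos: [0.4543, -0.0193, 0.1123]
tool_rot: [0.727, 0.686, -0.0, -0.0]
force: [0.2, 4.0, -0.1]
gripper_width: 0.0004
finger_force: 2.4
```

Scaled: -0.0007 m is -0.07.

```bash
echo '{"moves": [[-0.07,0,0,0,0,0],[0,0,0,0,0,0]]}' > next.json && python3 jog.py next.json; echo '{"moves": [[-0.07,0,0,0,0,0],[0,0,0,0,0,0]]}' > next.json && python3 jog.py next.json
```

```text
clock: 17.4
eef_pos: [0.4542, -0.0195, 0.1123]
tool_rot: [0.727, 0.686, -0.0, -0.0]
force: [0.0, 7.3, 0.7]
gripper_width: 0.0002
finger_force: 3.5
clock: 17.57
eef_pos: [0.4542, -0.0197, 0.1123]
tool_rot: [0.727, 0.687, 0.0, -0.001]
force: [0.8, 8.8, -0.2]
gripper_width: 0.0007
finger_force: 4.5
```

Scaled: -0.0007 m is -0.07.

```bash
echo '{"moves": [[-0.07,0,0,0,0,0],[0,0,0,0,0,0]]}' > next.json && python3 jog.py next.json; echo '{"moves": [[-0.07,0,0,0,0,0],[0,0,0,0,0,0],[0,0,0,0,0,0]]}' > next.json && python3 jog.py next.json
```

```text
clock: 17.73
eef_pos: [0.4543, -0.0198, 0.1124]
tool_rot: [0.727, 0.687, 0.001, -0.001]
force: [1.2, 11.6, -0.1]
gripper_width: 0.0005
finger_force: 5.6
clock: 17.98
eef_pos: [0.4542, -0.02, 0.1124]
tool_rot: [0.727, 0.687, 0.001, -0.001]
force: [0.2, 13.3, 0.0]
gripper_width: 0.0
finger_force: 6.7
```

Firm against the stop (13 N, no more travel). I back off and check.

Scaled: -0.04 m is -4, 0.03 m is 3.

```bash
echo '{"moves": [[0.1,0,0,0,0,0],[0.2,0,0,0,0,0],[1,0,0,0,0,0],[3,0,0,0,0,0],[3,0,0,0,0,0],[3,0,-2,0,0,0],[3,0,-4,0,0,0],[3,0,-2,0,0,0],[3,0,0,0,0,0],[3,0,0,0,0,0],[0,0,0,0,0,0],[0,0,0,0,0,0],[0,0,0,0,0,0]]}' > next.json && python3 jog.py next.json
python3 - <<'E'
from h import *
import cv2
t=robot.grab_frame("top")[:,:,::-1];s=robot.grab_frame("side")[:,:,::-1]
cv2.imwrite("pics/t4.png",t);cv2.imwrite("pics/s4.png",s)
cv2.imwrite("pics/p4.png",np.vstack([cv2.resize(t[255:320,350:510],(800,325),interpolation=2),np.hstack([cv2.resize(s[285:405,260:380],(270,270),interpolation=2),cv2.resize(t[:,:],(360,270)),np.zeros((270,170,3),np.uint8)])]))
E
```

```text
clock: 19.07
eef_pos: [0.4667, 0.195, 0.1852]
tool_rot: [0.727, 0.686, -0.001, 0.0]
force: [-0.3, -0.1, -0.5]
gripper_width: 0.0004
finger_force: 0.0
```

View pics/p4.png

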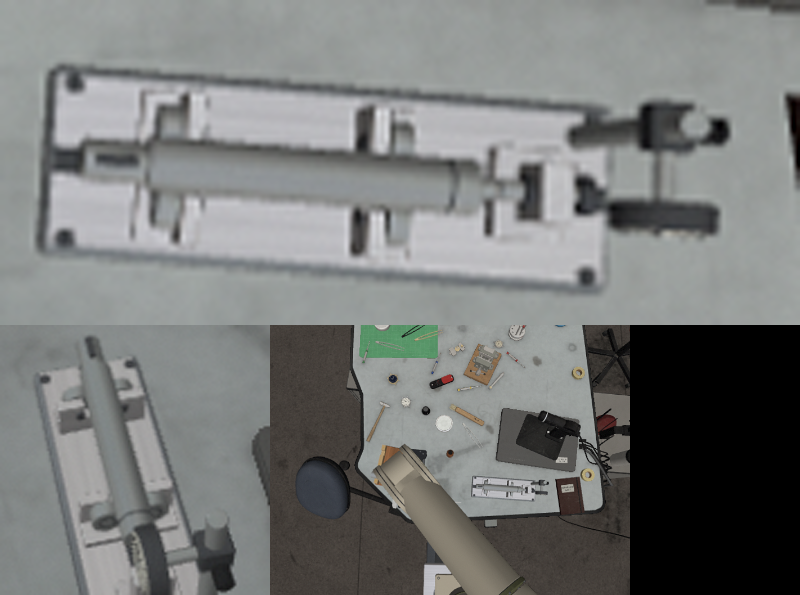

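The top view shows the plain end at about (480,187) in the crop, up against the ball, with the key centred on top and the arm clear. Handing in.

```bash
python3 -c "
from bench import robot
print(robot.sign_off())"
```

```text
the job is handed in; nothing more can be done
None
```

The keyed shaft lies on the gauge's four rollers, key up and let go, with its plain end slid up against the stop ball (13 N at the last push, no further travel), and the job was handed in at about 19 s.

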